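# Clear the slide marker's feed plate and hold a notched slide home in it

### The job

Hard wax trimmings lie on the feed plate of the slide marker: sweep all three sideways into the steel chip tray beside the plate with the foam block, not with the fingers or the slide, and stand or lay the block back down on the open bench. Then pick up the glass counting slide and, label face up, feed its frosted end (the end with the small corner notch) into the marker's throat without forcing it, until it has pushed the sprung trigger at the back well in. Finish still holding the slide there, trigger pressed, while it is being marked, and leave the slide box and the dropper bottle where they are.

Things in the scene. Friction and masses are not known exactly. Their poses are not given: they have to be found in the camera images.
- marker: Slide marker, a low grey and white bench instrument, fixed. Origin on the bench under the middle of the throat's mouth; +x points into the throat (away from the robot, within 0.3 rad), +y to its left, z up. Housing behind the mouth: x = 0 to 101 (its head from -1), y = -60 to 60, 85 mm high. Before it, toward the robot, lies the feed plate; the chip tray is fixed along the plate's right edge.
- plate (a point): Centre of the feed plate's top; marker's axes. Bare flat aluminium, 84 mm (x) by 80 mm (y), top 36 mm above the bench, no rims on the front and both sides; it ends at the housing and runs on level as the throat's floor.
- tray_mid (a point): Centre of the chip tray's inner floor, 3 mm above the bench; marker's axes. Open-topped steel tray, 92 (x) by 50 (y) by 30 mm high, walls 2 mm, a wire pull on its right side; the feed plate's right edge overhangs its near rim by 5 mm, so what is swept off that edge drops in.
- mouth (a point): Centre of the throat's mouth at floor level, marker's axes. Throat 33.5 mm wide and 14 mm high, flared to about 42 mm wide over the first 8 mm.
- key (a point): Front face, at floor level, of the fixed key in the throat's back left corner: 22.5 mm inside the mouth, it fills from 9.25 mm left of the middle to the left wall. It stops any slide corner without a notch before the trigger moves.
- trigger (a joint): Sprung steel tongue at the back of the throat, 16 mm wide, a little right of the middle. 0 = out, its face 22 mm inside the mouth; grows (m) as a slide pushes it in, 0.008 at its stop, when the slide's end is 30 mm inside the mouth. 2.5 N to start, 4.5 N at the stop; it pushes the slide back out when let go.
- slide: Glass counting slide, 76 x 30 x 6 mm, 35 g, lying label face up on the bench, turned any way. Origin: centre of its underside. +x points to the frosted end: the last 22 mm are matt white, with a 9 mm (along x) by 8 mm square notch out of the +x, +y corner, which clears the throat's key. The rest is clear with an H-shaped groove. Pinch it across its 30 mm width near the clear end (x = -24 mm).
- slide_tip (a point): Middle of the frosted end's edge face, 38 mm from the slide's centre along +x, 3 mm above its underside; slide's axes.
- foam: Tan foam block, firm (behaves as rigid), 105 long, 66 tall and 26 mm thick as it stands on one long edge on the bench, 40 g. Origin: middle of one 105 x 66 mm side, 33 mm above the bench; its +z axis is level through the thickness, its y axis level along the length, its x axis vertical.
- foam_mid (a point): The foam block's centre, 13 mm from its origin along its +z; same axes.
- chip_0: Hard amber-brown wax trimming, a flat chip of 12 x 9 x 6 mm, 10 g, lying on the feed plate. Origin at the centre of its underside.
- chip_1: Hard amber-brown wax trimming, a flat chip of 10 x 10 x 6 mm, 10 g, lying on the feed plate. Origin at the centre of its underside.
- chip_2: Hard amber-brown wax trimming, a flat chip of 13 x 8 x 6 mm, 10 g, lying on the feed plate. Origin at the centre of its underside.
- slide_box: Bystander: blue box, 35 x 84 x 32 mm, on the bench. Origin at the centre of its underside.
- dropper: Bystander: dropper bottle with black bulb, 34 mm across, 97 mm tall. Origin at the centre of its underside.
Mind the look-alikes: they are no part of the job. What is shaped like the foam but turquoise is not meant.

How it is judged:
On the way, in this order (a step that is already met when the one before it is completed fails the run):
1. all three wax trimmings are in the chip tray (height (world z) of each of chip_0, chip_1, chip_2 below 0.022 m and y of chip_0 in the frame of marker between -0.084 and -0.036 m and x of chip_0 in the frame of marker between -0.091 and -0.001 m and y of chip_1 in the frame of marker between -0.084 and -0.036 m and x of chip_1 in the frame of marker between -0.091 and -0.001 m and y of chip_2 in the frame of marker between -0.084 and -0.036 m and x of chip_2 in the frame of marker between -0.091 and -0.001 m), for 0.2 s.
2. the foam block is put down on the bench, let go, and clear of the marker (height (world z) of foam below 0.06 m and contact force between the fingers and foam below 0.1 N and contact force between foam and marker below 0.05 N and linear speed of foam below 0.03 m/s), for 0.2 s.
3. the slide, label up and frosted end first, has pressed the trigger (value of joint trigger above 0.004 m and contact force between slide and marker above 1 N and x of slide_tip in the frame of mouth above 0.024 m and angle between slide's own z axis and vertical below 0.15 rad), for 0.2 s.
At the end, for the whole second after the job is handed in: Slide gripped (over 2 N) and still, label face up and level within 0.15 rad, in line with the throat within 0.12 rad, tip over 24 mm in, trigger pressed over 4 of its 8 mm; trimmings in the chip tray; foam block on the bench, released, at rest, clear of the marker (all of step 1 and all of step 2 and all of step 3 and angle between the x axis of slide and the x axis of marker, either way round below 0.12 rad and contact force between the fingers and slide above 2 N and linear speed of slide below 0.02 m/s); the arm keeps its last pose, push and grip.
It fails at once if a trimming is touched with the fingers (contact force between the fingers and chip_0 above 0.3 N or contact force between the fingers and chip_1 above 0.3 N or contact force between the fingers and chip_2 above 0.3 N).
It fails at once if a trimming is pushed with the slide (contact force between slide and chip_0 above 0.3 N or contact force between slide and chip_1 above 0.3 N or contact force between slide and chip_2 above 0.3 N).
It fails at once if the slide is forced against the marker (over 40 N) (contact force between slide and marker above 40 N).
It fails at once if the slide box or dropper bottle is disturbed (moved over 30 mm) (distance of any of slide_box, dropper from where it was at the start of the episode above 0.03 m).
It also fails if it takes over 64 s, if anything falls off the work surface, if the arm or the gripper's body presses on something with over 40 N, if the wrist force passes 120 N, or if a joint passes its speed limit or range.

### The arm

A 6-joint arm with a two-finger parallel gripper is mounted at the origin on the work surface; the furniture and walls round the work are solid. World frame = base frame: x ahead of the robot, y to its left, z up, the work surface at z = 0. Lengths are in m, angles in rad, forces in N, time in s.
With the tool pointing down it reaches from about 0.325 to 0.9 m from the base axis. Payload 3.5 kg.
Tool frame: the origin (TCP) lies at the very end of the fingers, on their centre line; the grasp point (between the pads) lies 19 mm behind it (bot.grip_depth is the z of the grasp point in the tool frame, in m); z points along the fingers, y is the line along which they close (so a half turn about z gives the same grasp; the last joint's range is limited). The gripper opens to 85 mm and grips with 20 to 120 N. Pads are 22 mm wide; open, the fingers measure 114 mm over their backs; the gripper's body (76 mm by 85 mm) begins 54 mm behind the grasp point. The pads swing forward as they close: fully open they stand 13 mm farther back than shut.
Start: joints at [-1.369, 0.276, -0.026, 1.268, 0, 1.467], TCP at [0.188, -0.596, 0.231] pointing down, gripper open.
Joint ranges: [-3.12, 3.12], [-0.85, 1.88], [-1.08, 1.24], [-1.95, 2.15], [-1.57, 1.53], [-3.14, 3.14]. Speed limits (rad/s): [2.57, 2.57, 3.14, 3.14, 3.14, 3.14].

### API

Orientations are given as [roll, pitch, yaw] about the fixed x, y, z axes, in that order (R = Rz(yaw) Ry(pitch) Rx(roll)).
In Python, from workcell import bot gives the robot as it stands.
- The arm moves only by the tool carry_out, never from a script. Its argument "moves" is a list of rows, each a list of 3 entries, a list of its own where there are three numbers: the shift along the tool's x, y, z in m, then the turn, a rotation vector about the tool's x, y, z in degrees, then the finger opening in m, from 0 to 0.0854. In form: [[[dx, dy, dz], [ax, ay, az], jaw], ...]. A call has 1 to 10 rows; each row shifts and turns the commanded pose from where the row before left it, along the tool's axes as they then stand; what a row does not reach is not made up. A row lasts 1/8 s, in which the tool goes at most 62.5 mm and 10.7 degrees, less where a joint would pass 70% of its speed; a pose out of reach is approached as far as the arm can. A call with a gripper value outside its range is refused whole. The fingers move at their own pace and stop on an object; "force" is the grip in N (left out, the last holds). Time passes only in rows, so rows that do not move let the fingers close. It gives the time, the measured TCP pose, the force, the opening and the grip force at its end, in the units of the state.
- bot.observe(): the state, without advancing time (a new reading comes with each control period).
- bot.snapshot(name): name is "scene" or "top" or "wrist"; returns a dict with "image" (480x640x3 uint8, red, green, blue), "range_z" (480x640 float32, m along the optical axis (not along the pixel's ray), 0 where there is no reading), "intrinsics" (3x3 intrinsics, pixels), "D" ([k1, k2, p1, p2, k3] as OpenCV has them; the pictures are not rectified), "position" and "orientation" of the camera in the world; the wrist camera has in their place "mount" (4x4, takes a point from camera to tool coordinates, whose origin is the TCP and whose axes are the flange's). Camera axes: x right, y up, looking along -z (the intrinsics and any distortion apply to the point x, -y, -z); pixel columns grow to the right and rows downward; lengths in m; the calibration is good to about 2 mm. A picture is of the moment at which its call begins: read the wrist's pose just before it.
- bot.sign_off(): hands the job in; it is judged then, once.
Trained networks look in the newest picture that a camera, given by its name, has taken for a name from the list of things; names that differ only in an ending like _2 or _b are one class to them, and where a whole thing is asked for, a point or a joint stands for the part that bears it (a point fixed in the world has none). Each returns a list of dicts, best first, with "p" (0 to 1); they miss things now and then, are a little off and sometimes report something else, mostly with a low value. They report only what shows in the picture. A call takes as long as a camera call. They do not tell look-alikes from the thing itself.
- bot.recognise(camera, target): "point" ([row, column] in pixels, amid what is visible of it).
- bot.masks_of(camera, target): "mask" (480x640 bool, what is visible of it) and "point" ([row, column] in pixels, amid what is visible of it).
- bot.spot_point(camera, target): "point" ([row, column] in pixels: a listed point, or the origin of a listed thing).
The state is a dict: "time": time; "joint_pos": joint angles; "joint_vel": joint speeds; "effort": joint torques, N m; "eef_pos": TCP position; "eef_rot": TCP orientation; "force": force on the tool from outside, world axes, zero at the start; "wrist_torque": the same for the moment, N m; "grip_width": opening from 0.0 (shut) to 1.0 (fully open); "grasp_force": force on a finger pad.
Only numpy, scipy, OpenCV 4.12 (cv2) and the standard library are available. Lean on these libraries where they do the work, as an engineer would, in place of code of your own. Each camera call takes 0.05 s, during which the arm holds its last target. There are 200 camera calls.

## Working session

There is one attempt and no reset: what is moved stays moved. The work goes in short steps, Python scripts to look and compute and a tool call to move; the robot and the scene stay as the last step left them, time stands still between calls to the robot, and variables do not carry over. Pictures are saved under pics/ and viewed, at most 10 in all, crops included, and the job is handed in when it is done.

Besides the shell and the picture viewer there is one more tool, called after "Emit:" as a command line: name --argument value ..., lists and objects as JSON in quotes. carry_out: Moves the arm, as the interface text tells. Its arguments: {"type":"object","properties":{"moves":{"type":"array","items":{"type":"array"}},"force":{"type":"number"}},"required":["moves"]}

```bash
mkdir -p pics; ls; cat > h.py <<'E'
import numpy as np, cv2
from scipy.spatial.transform import Rotation as R
from workcell import bot
def tool():
    s=bot.observe(); T=np.eye(4)
    T[:3,:3]=R.from_euler('xyz',s['eef_rot']).as_matrix(); T[:3,3]=s['eef_pos']; return T
def snap(n):
    T=tool(); s=bot.snapshot(n)
    if 'mount' in s: M=T@np.array(s['mount'])
    else:
        M=np.eye(4); o=np.array(s['orientation'])
        M[:3,:3]=o if o.shape==(3,3) else (R.from_euler('xyz',o).as_matrix() if o.shape==(3,) else R.from_quat(o).as_matrix())
        M[:3,3]=s['position']
    s['M']=M; return s
def ray(s,px):
    px=np.atleast_2d(np.array(px,float))
    u=cv2.undistortPoints(px[:,None,::-1].copy(),np.array(s['intrinsics']),np.array(s['D'])).reshape(-1,2)
    return np.c_[u[:,0],-u[:,1],-np.ones(len(u))]
def at_z(s,px,z):
    d=ray(s,px)@s['M'][:3,:3].T; o=s['M'][:3,3]
    return o+d*((z-o[2])/d[:,2])[:,None]
def pts(s,px):
    px=np.atleast_2d(px).astype(int); z=s['range_z'][px[:,0],px[:,1]]; k=z>0
    return (ray(s,px[k])*z[k][:,None])@s['M'][:3,:3].T+s['M'][:3,3]
def proj(s,P):
    q=(np.atleast_2d(P)-s['M'][:3,3])@s['M'][:3,:3]; q=q*[1,-1,-1]
    return cv2.projectPoints(q,np.zeros(3),np.zeros(3),np.array(s['intrinsics']),np.array(s['D']))[0].reshape(-1,2)[:,::-1]
def save(s,n): cv2.imwrite(f'pics/{n}.png',s['image'][:,:,::-1])
E
python3 - <<'E'
from h import *
for c in ['top','scene']:
    s=snap(c); save(s,c+'0'); print(c,np.round(s['M'],3).tolist(), type(s['orientation']),np.shape(s['orientation']))
    for n in ['marker','plate','tray_mid','mouth','key','slide','slide_tip','foam','foam_mid','chip_0','chip_1','chip_2','slide_box','dropper']:
        for d in bot.spot_point(c,n)[:3]:
            p=np.array(d['point']); print(n,round(d['p'],2),p.round(0), np.round(pts(s,p.round()),3).tolist())
E
```

```text
pics
top [[-0.004, 0.987, -0.162, 0.275], [-1.0, -0.006, -0.015, -0.076], [-0.016, 0.162, 0.987, 1.401], [0.0, 0.0, 0.0, 1.0]] <class 'numpy.ndarray'> (3,)
marker 0.62 [216. 292.] [[0.561, 0.011, 0.037]]
plate 0.63 [226. 286.] [[0.535, 0.026, 0.036]]
tray_mid 0.72 [238. 309.] [[0.509, -0.032, -0.0]]
mouth 0.77 [211. 293.] [[0.57, 0.007, 0.054]]
key 0.83 [202. 293.] [[0.587, 0.005, 0.083]]
slide 0.86 [229. 404.] [[0.53, -0.283, 0.008]]
slide_tip 0.68 [230. 388.] [[0.528, -0.242, 0.001]]
foam 0.81 [243. 186.] [[0.494, 0.288, 0.023]]
foam 0.71 [311. 230.] [[0.316, 0.162, 0.059]]
foam 0.67 [299. 174.] [[0.346, 0.3, 0.067]]
foam_mid 0.86 [308. 171.] [[0.326, 0.321, 0.017]]
foam_mid 0.75 [312. 230.] [[0.313, 0.161, 0.065]]
foam_mid 0.69 [241. 180.] [[0.492, 0.292, 0.064]]
slide_box 0.59 [201. 482.] [[0.598, -0.483, 0.03]]
dropper 0.74 [189. 196.] [[0.64, 0.268, 0.015]]
scene [[-0.689, 0.53, -0.495, -0.099], [-0.725, -0.489, 0.485, 0.505], [0.015, 0.693, 0.721, 0.916], [0.0, 0.0, 0.0, 1.0]] <class 'numpy.ndarray'> (3,)
marker 0.6 [251. 265.] [[0.555, 0.025, 0.038]]
marker 0.35 [325. 183.] [
[... 333 characters left out ...]
.526, -0.242, 0.009]]
slide 0.56 [211. 357.] [[0.522, -0.273, 0.007]]
slide_tip 0.59 [218. 348.] [[0.521, -0.237, 0.004]]
foam 0.79 [383. 218.] [[0.334, 0.321, 0.066]]
foam 0.67 [325. 185.] [[0.485, 0.295, 0.068]]
foam 0.61 [351. 284.] [[0.301, 0.185, 0.065]]
foam_mid 0.85 [389. 218.] [[0.327, 0.328, 0.061]]
foam_mid 0.75 [352. 286.] [[0.3, 0.181, 0.058]]
foam_mid 0.58 [329. 183.] [[0.482, 0.303, 0.064]]
chip_0 0.34 [262. 281.] [[0.499, 0.022, 0.042]]
chip_1 0.34 [262. 281.] [[0.499, 0.022, 0.042]]
chip_2 0.34 [262. 281.] [[0.499, 0.022, 0.042]]
slide_box 0.88 [168. 384.] [[0.6, -0.48, 0.003]]
slide_box 0.71 [241. 258.] [[0.578, 0.027, 0.058]]
dropper 0.84 [290. 158.] [[0.643, 0.275, 0.019]]
```

```bash
python3 - <<'E'
import cv2
a=cv2.imread('pics/top0.png'); cv2.imwrite('pics/top0c.png',cv2.resize(a[150:350,140:440],(798,532),interpolation=cv2.INTER_CUBIC))
E
```

```text
(no output)
```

View pics/scene0.png

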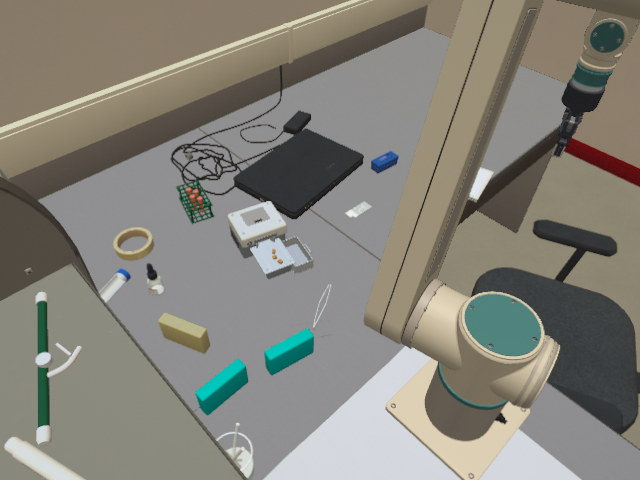

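View pics/top0c.png

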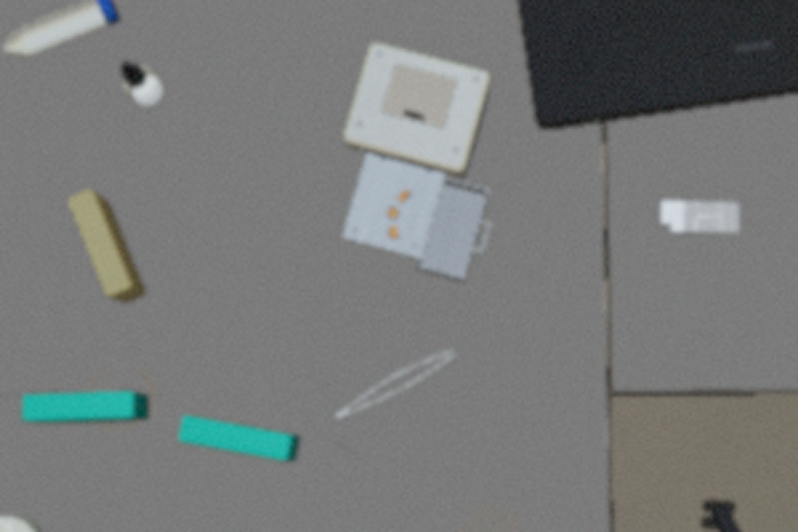

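The scene view shows the tan foam at about (332,185), two turquoise look-alikes, the marker with three chips at about (257,275), and the slide at (210,358). In the top crop the slide's frosted end points to world +y, and the marker yaw is about -0.23.

```bash
cat >> h.py <<'E'
def rect(P):
    (c,wh,a)=cv2.minAreaRect(P[:,:2].astype(np.float32)*1000); b=cv2.boxPoints((c,wh,a))
    e=b[1]-b[0],b[2]-b[1]; L=max(e,key=np.linalg.norm); return np.array(c)/1000,np.round(sorted(wh),1),np.arctan2(L[1],L[0])
def cloud(s,mask): return pts(s,np.argwhere(mask))
E
python3 - <<'E'
from h import *
s=snap('top'); img=s['image'].astype(int)
G=np.argwhere(s['range_z']>0); P=pts(s,G)
def sel(x0,x1,y0,y1,z0,z1):
    k=(P[:,0]>x0)&(P[:,0]<x1)&(P[:,1]>y0)&(P[:,1]<y1)&(P[:,2]>z0)&(P[:,2]<z1); return k
k=sel(.5,.75,-.1,.12,.075,.095); print('house',rect(P[k]),np.median(P[k,2]))
k=sel(.4,.62,-.1,.12,.030,.040); print('plate',rect(P[k]),np.median(P[k,2]))
k=sel(.4,.58,.22,.35,.055,.075); print('foam',rect(P[k]),np.median(P[k,2]))
I=img[G[:,0],G[:,1]]
k=sel(.45,.6,-.35,-.2,-.01,.02)&(I.min(1)>150); print('slide',rect(P[k]),np.median(P[k,2]),k.sum())
k=sel(.4,.6,-.1,.12,.02,.06)&(I[:,0]-I[:,2]>60); print('chips',P[k].round(3).tolist())
print(bot.observe()['eef_rot'], np.round(s['intrinsics'],1).tolist()); 
w=snap('wrist');print(np.round(w['mount'],3).tolist(),np.round(w['intrinsics'],1).tolist())
E
```

```text
house (array([ 0.61928955, -0.00347559]), array([103.1, 119.6]), np.float32(1.3014536)) 0.08316534637151607
plate (array([5.23403992e-01, 4.23957825e-04]), array([ 93.1, 126.5]), np.float32(1.2739375)) 0.03494661358005213
foam (array([0.49228345, 0.30002481]), array([ 27.8, 103.8]), np.float32(0.39829728)) 0.06451621690052345
slide (array([ 0.52686707, -0.28025189]), array([33.5, 76.7]), np.float32(-1.540626)) 0.004388541884182029 332
chips [[0.54, 0.012, 0.047], [0.541, 0.01, 0.044], [0.538, 0.013, 0.045], [0.525, 0.023, 0.047], [0.526, 0.021, 0.039], [0.523, 0.023, 0.043], [0.522, 0.02, 0.045], [0.508, 0.023, 0.039], [0.507, 0.02, 0.043], [0.504, 0.023, 0.044], [0.505, 0.02, 0.041], [0.502, 0.023, 0.043], [0.501, 0.02, 0.049]]
[ 3.14156679e+00 -1.77238252e-05  3.04817418e-01] [[535.3, 0.0, 317.2], [0.0, 535.3, 239.4], [0.0, 0.0, 1.0]]
[[-0.001, 0.954, 0.3, 0.077], [1.0, 0.0, 0.001, -0.001], [0.001, 0.3, -0.954, -0.142], [0.0, 0.0, 0.0, 1.0]] [[409.1, 0.0, 322.0], [0.0, 409.1, 244.2], [0.0, 0.0, 1.0]]
```

```bash
cat >> h.py <<'E'
def plan(pos,yaw,jaw,n=None,start=None,vmax=.058):
    """rows from commanded (measured) tool-down pose to pos/yaw, yaw change taken unwrapped"""
    s=bot.observe(); p=np.array(s['eef_pos']) if start is None else np.array(start[0],float)
    y=s['eef_rot'][2] if start is None else start[1]
    pos=np.array(pos,float); n=n or int(max(1,np.ceil(np.linalg.norm(pos-p)/vmax),np.ceil(abs(np.degrees(yaw-y))/10.5)))
    rows=[]
    for i in range(n):
        t=(pos-p)/(n-i); a=(yaw-y)/(n-i); c,q=np.cos(y),np.sin(y)
        d=np.round([c*t[0]+q*t[1], q*t[0]-c*t[1], -t[2]],4 if n<4 else 3); az=round(-np.degrees(a),1)
        p=p+[c*d[0]+q*d[1], q*d[0]-c*d[1], -d[2]]; y-=np.radians(az)
        rows.append([d.tolist(),[0,0,az],jaw])
    print(str(rows).replace(' ','')); print('end',p.round(4),round(y,4)); return p,y
E
python3 - <<'E'
from h import *
plan([.527,-.28,.16],2.0,.085)
E
```

```text
[[[0.042,-0.02,0.007],[0,0,np.float64(-9.7)],0.085],[[0.045,-0.013,0.007],[0,0,np.float64(-9.7)],0.085],[[0.046,-0.005,0.007],[0,0,np.float64(-9.7)],0.085],[[0.046,0.003,0.007],[0,0,np.float64(-9.7)],0.085],[[0.045,0.011,0.007],[0,0,np.float64(-9.7)],0.085],[[0.043,0.018,0.007],[0,0,np.float64(-9.7)],0.085],[[0.039,0.025,0.007],[0,0,np.float64(-9.7)],0.085],[[0.034,0.031,0.007],[0,0,np.float64(-9.7)],0.085],[[0.028,0.037,0.008],[0,0,np.float64(-9.8)],0.085],[[0.022,0.041,0.007],[0,0,np.float64(-9.7)],0.085]]
end [ 0.5273 -0.2803  0.1603] 1.9995
```

Emit:
carry_out --moves '[[[0.042,-0.02,0.007],[0,0,-9.7],0.085],[[0.045,-0.013,0.007],[0,0,-9.7],0.085],[[0.046,-0.005,0.007],[0,0,-9.7],0.085],[[0.046,0.003,0.007],[0,0,-9.7],0.085],[[0.045,0.011,0.007],[0,0,-9.7],0.085],[[0.043,0.018,0.007],[0,0,-9.7],0.085],[[0.039,0.025,0.007],[0,0,-9.7],0.085],[[0.034,0.031,0.007],[0,0,-9.7],0.085],[[0.028,0.037,0.008],[0,0,-9.8],0.085],[[0.022,0.041,0.007],[0,0,-9.7],0.085]]'

```text
time: 2.85
eef_pos: [0.5284, -0.2792, 0.1602]
eef_rot: [3.141, 0.0, 2.005]
force: [0.5, -0.6, 0.7]
grip_width: 1.0
grasp_force: 0.0
```

```bash
sed -i 's/az=round(-np.degrees(a),1)/az=float(round(-np.degrees(a),1))/' h.py; cat > sl.py <<'E'
from h import *
def slide():
    s=snap('wrist'); r=bot.masks_of('wrist','slide')
    m=r[0]['mask']; px=np.argwhere(m); P=at_z(s,px,.006)
    print('slide p',r[0]['p'],rect(P),m.sum(),'depth z',np.median(pts(s,px)[:,2]))
    for n in ['slide','slide_tip']:
        for d in bot.spot_point('wrist',n)[:2]: print(n,d['p'],np.round(d['point']),at_z(s,d['point'],.003).round(4))
    I=s['image'].astype(int); return s,m
E
python3 - <<'E'
from sl import *
print(bot.observe()['eef_pos'],bot.observe()['eef_rot'],bot.observe()['time'])
s,m=slide(); save(s,'w1')
plan([.525,.01,.19],2.873,.085)
E
```

```text
[ 0.52841324 -0.27924957  0.16018769] [3.14143495e+00 3.95526693e-04 2.00503124e+00] 2.85
slide p 0.68 (array([ 0.52362476, -0.2802583 ]), array([30.7, 76.8]), np.float32(1.535558)) 3851 depth z 0.005789878264774007
slide 0.7 [218. 316.] [[ 0.5233 -0.2771  0.003 ]]
slide_tip 0.67 [178. 336.] [[ 0.5237 -0.2433  0.003 ]]
[[[0.044,0.02,-0.005],[0,0,-8.3],0.085],[[0.041,0.026,-0.005],[0,0,-8.3],0.085],[[0.037,0.031,-0.005],[0,0,-8.4],0.085],[[0.031,0.036,-0.005],[0,0,-8.3],0.085],[[0.026,0.041,-0.005],[0,0,-8.4],0.085],[[0.02,0.044,-0.005],[0,0,-8.3],0.085]]
end [0.5248 0.0098 0.1901] 2.8729
```

View pics/w1.png

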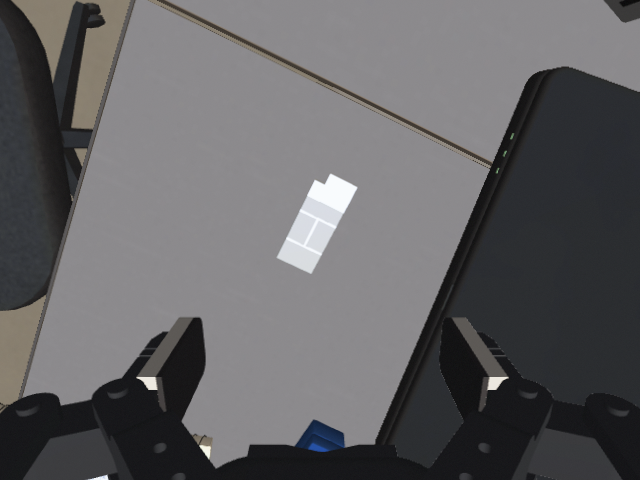

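Frosted end at about (340,192), with the notch at the upper left (320,183) and label face up. The laptop edge is well clear.

Emit:
carry_out --moves '[[[0.044,0.02,-0.005],[0,0,-8.3],0.085],[[0.041,0.026,-0.005],[0,0,-8.3],0.085],[[0.037,0.031,-0.005],[0,0,-8.4],0.085],[[0.031,0.036,-0.005],[0,0,-8.3],0.085],[[0.026,0.041,-0.005],[0,0,-8.4],0.085],[[0.02,0.044,-0.005],[0,0,-8.3],0.085],[[0,0,0],[0,0,0],0.085]]'

```text
time: 3.92
eef_pos: [0.5246, 0.0105, 0.1912]
eef_rot: [3.141, 0.001, 2.874]
force: [0.1, -0.7, -0.2]
grip_width: 0.992
grasp_force: 0.0
```

```bash
python3 - <<'E'
from h import *
s=snap('wrist'); save(s,'w2')
G=np.argwhere(s['range_z']>0); P=pts(s,G); I=s['image'].astype(int)[G[:,0],G[:,1]]
k=(abs(P[:,2]-.084)<.006)&(P[:,0]>.5)&(P[:,0]<.75)&(abs(P[:,1])<.12); print('house',rect(P[k]),np.median(P[k,2]),k.sum())
k=(abs(P[:,2]-.036)<.003)&(P[:,0]>.42)&(P[:,0]<.62)&(abs(P[:,1])<.12); print('plate',rect(P[k]),np.median(P[k,2]),k.sum())
C=(s['image'][:,:,0].astype(int)-s['image'][:,:,2]>60)
n,L,st,c=cv2.connectedComponentsWithStats(C.astype(np.uint8))
for i in range(1,n):
    if st[i,4]>40: print('chip?',st[i,4],c[i][::-1].round(),at_z(s,c[i][::-1],.042).round(4))
for nme,z in [('marker',0),('plate',.036),('mouth',.036),('key',.036),('tray_mid',.003)]:
    for d in bot.spot_point('wrist',nme)[:1]: print(nme,d['p'],np.round(d['point']),at_z(s,d['point'],z).round(4))
print(bot.observe()['eef_pos'])
E
```

```text
house (array([ 0.61864673, -0.00233234]), array([101.2, 119.3]), np.float32(1.2983022)) 0.08378452190821972 20201
plate (array([0.53511938, 0.02130508]), array([ 92.8, 112.3]), np.float32(1.2939622)) 0.03585396125576912 11715
chip? 177 [194. 328.] [[0.5041 0.0219 0.042 ]]
chip? 158 [219. 336.] [[0.5234 0.0227 0.042 ]]
chip? 157 [243. 328.] [[0.5397 0.0123 0.042 ]]
marker 0.55 [262. 334.] [[0.5704 0.0104 0.    ]]
plate 0.87 [225. 336.] [[0.529  0.0211 0.036 ]]
mouth 0.65 [276. 338.] [[0.5691 0.0125 0.036 ]]
tray_mid 0.82 [212. 267.] [[ 0.512  -0.0322  0.003 ]]
[0.52471358 0.00774417 0.19019518]
```

View pics/w2.png

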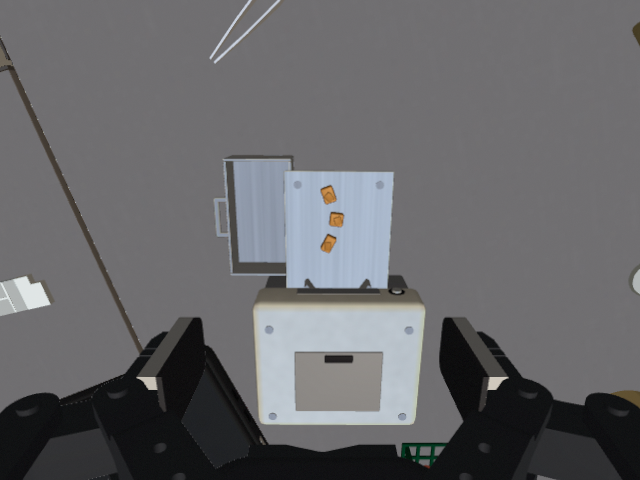

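The plate (columns 287–393, rows 172–288) has chips at (194,328), (219,336) and (243,328). The tray is to its left at (212,267), and the flared mouth is centred near column 339. Next, the foam.

```bash
python3 - <<'E'
from h import *
s=snap('wrist')
a=at_z(s,[[172,286],[172,393],[285,308],[285,370],[280,287],[280,392.5]],.036);print(a.round(4))
plan([.492,.295,.19],3.54,.085)
E
```

```text
[[ 0.4811 -0.0058  0.036 ]
 [ 0.5019  0.0685  0.036 ]
 [ 0.5699 -0.0151  0.036 ]
 [ 0.583   0.0317  0.036 ]
 [ 0.5614 -0.0297  0.036 ]
 [ 0.5837  0.0497  0.036 ]]
[[[0.022,0.054,0.0],[0,0,-7.7],0.085],[[0.014,0.056,0.0],[0,0,-7.7],0.085],[[0.007,0.057,0.0],[0,0,-7.7],0.085],[[-0.001,0.058,0.0],[0,0,-7.7],0.085],[[-0.009,0.057,0.0],[0,0,-7.6],0.085]]
end [0.4921 0.2952 0.1901] 3.5398
```

Emit:
carry_out --moves '[[[0.022,0.054,0.0],[0,0,-7.7],0.085],[[0.014,0.056,0.0],[0,0,-7.7],0.085],[[0.007,0.057,0.0],[0,0,-7.7],0.085],[[-0.001,0.058,0.0],[0,0,-7.7],0.085],[[-0.009,0.057,0.0],[0,0,-7.6],0.085],[[0,0,0],[0,0,0],0.085]]'

```text
time: 5.03
eef_pos: [0.4913, 0.2992, 0.1901]
eef_rot: [3.141, 0.001, -2.737]
force: [0.3, -1.3, 0.2]
grip_width: 0.996
grasp_force: 0.0
```

```bash
python3 - <<'E'
from h import *
s=snap('wrist'); save(s,'w3'); T=tool()
G=np.argwhere(s['range_z']>0); P=pts(s,G); d=np.hypot(P[:,0]-.492,P[:,1]-.3)
k=(abs(P[:,2]-.066)<.006)&(d<.08); r=rect(P[k]); print('foam',r,np.median(P[k,2]),k.sum())
print(bot.observe()['eef_pos'],bot.observe()['eef_rot'][2])
c=r[0]; p,y=plan([c[0],c[1],.10],r[2]+np.pi,.085); p,y=plan([c[0],c[1],.031],r[2]+np.pi,.085,start=(p,y))
E
```

```text
foam (array([0.49269391, 0.29988776]), array([ 26. , 104.3]), np.float32(0.41344634)) 0.06566099307268644 5572
[0.49134618 0.29731484 0.18999521] -2.7394230384684155
[[[-0.0,0.0,0.003],[0,0,-10.3],0.085],[[-0.0,0.0,0.003],[0,0,-10.3],0.085],[[-0.0,0.0,0.003],[0,0,-10.3],0.085],[[-0.0,0.0,0.003],[0,0,-10.3],0.085],[[-0.0,-0.0,0.003],[0,0,-10.3],0.085],[[-0.0,-0.0,0.002],[0,0,-10.3],0.085],[[-0.0,-0.0,0.003],[0,0,-10.3],0.085],[[-0.0,-0.0,0.002],[0,0,-10.3],0.085],[[-0.0,-0.0,0.003],[0,0,-10.3],0.085],[[-0.0,-0.0,0.002],[0,0,-10.3],0.085],[[-0.0,-0.0,0.003],[0,0,-10.3],0.085],[[-0.0,-0.0,0.002],[0,0,-10.3],0.085],[[-0.0,-0.0,0.003],[0,0,-10.3],0.085],[[0.0,-0.0,0.002],[0,0,-10.3],0.085],[[0.0,-0.0,0.003],[0,0,-10.3],0.085],[[0.0,-0.0,0.002],[0,0,-10.3],0.085],[[0.0,-0.0,0.003],[0,0,-10.3],0.085],[[0.0,-0.0,0.002],[0,0,-10.3],0.085],[[0.0,-0.0,0.003],[0,0,-10.3],0.085],[[0.0,-0.0,0.002],[0,0,-10.3],0.085],[[0.0,-0.0,0.003],[0,0,-10.3],0.085],[[0.0,-0.0,0.002],[0,0,-10.3],0.085],[[0.0,0.0,0.003],[0,0,-10.3],0.085],[[0.0,0.0,0.002],[0,0,-10.3],0.085],[[0.0,0.0,0.003],[0,0,-10.3],0.085],[[0.0,0.0,0.002],[0,0,-10.3],0.085],[[0.0,0.0,0.003],[0,0,-10.3],0.085],[[0.0,0.0,0.002],[0,0,-10.3],0.085],[[0.0,0.0,0.003],[0,0,-10.3],0.085],[[0.0,0.0,0.002],[0,0,-10.3],0.085],[[0.0,0.001,0.003],[0,0,-10.3],0.085],[[-0.0,0.0,0.002],[0,0,-10.3],0.085],[[-0.0,0.001,0.003],[0,0,-10.3],0.085],[[-0.0,0.0,0.002],[0,0,-10.4],0.085],[[-0.001,0.001,0.003],[0,0,-10.3],0.085]]
end [0.4927 0.3004 0.1   ] 3.5542
[[[0.0001,-0.0002,0.0345],[0,0,-0.0],0.085],[[0.0001,-0.0003,0.0345],[0,0,-0.0],0.085]]
end [0.4927 0.2999 0.031 ] 3.5542
```

Emit:
carry_out --moves '[[[-0.001,0.002,0.05],[0,0,-0.7],0.085],[[0,0,0.05],[0,0,0],0.085],[[0,0,0.03],[0,0,0],0.085],[[0,0,0.027],[0,0,0],0.085],[[0,0,0.002],[0,0,0],0.02],[[0,0,0],[0,0,0],0.02],[[0,0,0],[0,0,0],0.02],[[0,0,0],[0,0,0],0.02],[[0,0,0],[0,0,0],0.02]]' --force 60

```text
time: 6.2
eef_pos: [0.4931, 0.2993, 0.033]
eef_rot: [-3.141, 0.003, -2.729]
force: [-0.3, -0.6, 5.7]
grip_width: 0.299
grasp_force: 60.2
```

```bash
sed -i "s/    pos=np.array(pos,float); n=n/    yaw=y+(yaw-y+np.pi)%(2*np.pi)-np.pi; pos=np.array(pos,float); n=n/" h.py; python3 - <<'E'
from h import *
s=bot.observe(); print(s['eef_pos'],s['eef_rot'],s['grip_width']*85.4,s['grasp_force'],s['force'],s['joint_pos'])
E
```

```text
[0.49313592 0.29927849 0.03303355] [-3.14114144  0.00341897 -2.72870121] 25.49421147875841 60.18257975578308 [-0.2702321  -0.64924313  5.73479239] [ 4.33685051e-01  3.66090918e-01 -3.61391067e-01  8.39905489e-01
 -5.22200930e-04  2.07934911e-02]
```

```bash
python3 - <<'E'
from h import *
s=bot.observe()
a=plan([.4931,.2993,.14],s['eef_rot'][2],.02)
a=plan([.521,.062,.14],2.870,.02,start=a)
a=plan([.521,.062,.0715],2.870,.02,start=a)
E
```

```text
[[[0.0,0.0,-0.0535],[0,0,-0.0],0.02],[[0.0,0.0,-0.0535],[0,0,-0.0],0.02]]
end [0.4931 0.2993 0.14  ] -2.7287
[[[0.014,-0.046,0.0],[0,0,7.8],0.02],[[0.008,-0.047,0.0],[0,0,7.9],0.02],[[0.001,-0.048,0.0],[0,0,7.8],0.02],[[-0.006,-0.047,0.0],[0,0,7.9],0.02],[[-0.012,-0.046,0.0],[0,0,7.8],0.02]]
end [0.5214 0.0623 0.14  ] -3.4129
[[[0.0002,-0.0002,0.0343],[0,0,0.0],0.02],[[0.0001,-0.0002,0.0342],[0,0,0.0],0.02]]
end [0.521  0.062  0.0715] -3.4129
```

Emit:
carry_out --moves '[[[0,0,-0.054],[0,0,0],0.02],[[0,0,-0.053],[0,0,0],0.02],[[0.014,-0.046,0.0],[0,0,7.8],0.02],[[0.008,-0.047,0.0],[0,0,7.9],0.02],[[0.001,-0.048,0.0],[0,0,7.8],0.02],[[-0.006,-0.047,0.0],[0,0,7.9],0.02],[[-0.012,-0.046,0.0],[0,0,7.8],0.02],[[0,0,0.02],[0,0,0],0.02],[[0,0,0.015],[0,0,0],0.02],[[0,0,0],[0,0,0],0.02]]'

```text
time: 7.45
eef_pos: [0.518, 0.0622, 0.1017]
eef_rot: [-3.141, -0.004, 2.871]
force: [-0.7, -0.4, -0.1]
grip_width: 0.297
grasp_force: 59.4
```

```bash
python3 - <<'E'
from h import *
s=snap('wrist'); save(s,'w4'); o=bot.observe()
print(o['eef_pos'],o['eef_rot'],o['grasp_force'])
G=np.argwhere(s['range_z']>0); P=pts(s,G); T=np.linalg.inv(tool()); 
ex=np.array([.9632,-.2687]);O=np.array([.571,.0105]);p=o['eef_pos'][:2]-O;print('tcp in marker',p@ex,p@[.2687,.9632])
E
```

```text
[0.51892216 0.06229703 0.10260734] [-3.14112431e+00 -1.97622723e-03  2.87158825e+00] 59.377532601356506
tcp in marker -0.06407924046815856 0.035897584583002205
```

View pics/w4.png

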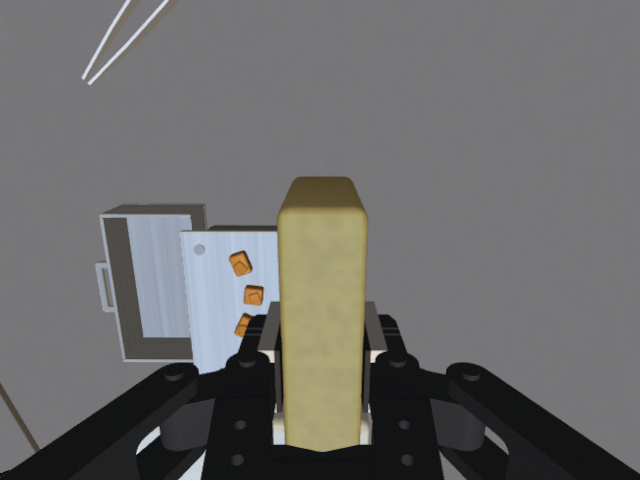

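The foam is held square over the plate's left part, clear of the chips at (263,240), (295,253) and (325,245). The tray lies to the left of them. Lower and sweep.

Emit:
carry_out --moves '[[[0,0,0.016],[0,0,0],0.02],[[0,0,0.0155],[0,0,0],0.02],[[0,-0.005,0],[0,0,0],0.02],[[0,-0.006,0],[0,0,0],0.02],[[0,-0.006,0],[0,0,0],0.02],[[0,-0.006,0],[0,0,0],0.02],[[0,-0.006,0],[0,0,0],0.02],[[0,-0.006,0],[0,0,0],0.02]]'

```text
time: 8.5
eef_pos: [0.5105, 0.0276, 0.072]
eef_rot: [3.141, 0.0, 2.87]
force: [-0.9, -0.0, 0.4]
grip_width: 0.295
grasp_force: 59.5
```

Emit:
carry_out --moves '[[[0,-0.006,0],[0,0,0],0.02],[[0,-0.006,0],[0,0,0],0.02],[[0,-0.006,0],[0,0,0],0.02],[[0,-0.006,0],[0,0,0],0.02],[[0,-0.006,0],[0,0,0],0.02],[[0,-0.006,0],[0,0,0],0.02],[[0,-0.006,0],[0,0,0],0.02],[[0,-0.004,0],[0,0,0],0.02],[[0,0,0],[0,0,0],0.02]]'

```text
time: 9.62
eef_pos: [0.4981, -0.0166, 0.0718]
eef_rot: [3.142, 0.0, 2.87]
force: [-0.1, 0.4, 0.1]
grip_width: 0.297
grasp_force: 59.5
```

```bash
python3 - <<'E'
from h import *
o=bot.observe(); p=o['eef_pos'][:2]-np.array([.571,.0105]);print('tcp in marker',p@[.9632,-.2687],p@[.2687,.9632],o['force'],o['eef_pos'])
s=snap('scene'); C=(s['image'][:,:,0].astype(int)-s['image'][:,:,2]>60); C[:240]=0;C[290:]=0;C[:,:240]=0;C[:,330:]=0
print(np.argwhere(C).mean(0) if C.any() else None, C.sum()); cv2.imwrite('pics/s2.png',cv2.resize(s['image'][190:310,220:380,::-1],(640,480),interpolation=cv2.INTER_CUBIC))
E
```

```text
tcp in marker -0.06292762827407393 -0.04567900433994007 [-0.14011003  0.3549499   0.08837943] [ 0.4981108  -0.01659061  0.07183529]
[247.42857143 294.35714286] 14
```

View pics/s2.png

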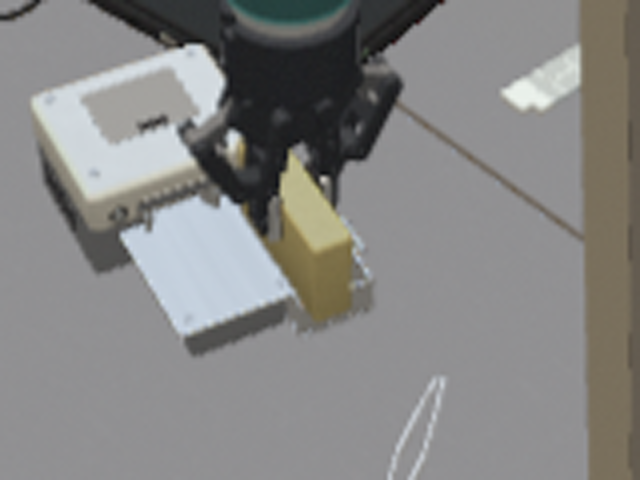

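The plate is bare and the foam is over the tray. Lift, go left and put the foam down at about (0.49, 0.17).

```bash
python3 - <<'E'
from h import *
a=([.4981,-.0165,.1418],2.87)
a=plan([.49,.17,.14],2.870,.02,start=a)
E
```

```text
[[[0.014,0.044,0.0],[0,0,-0.0],0.02],[[0.015,0.044,0.001],[0,0,-0.0],0.02],[[0.014,0.045,0.0],[0,0,-0.0],0.02],[[0.015,0.044,0.001],[0,0,-0.0],0.02]]
end [0.4897 0.1696 0.1398] 2.87
```

Emit:
carry_out --moves '[[[0,0,-0.035],[0,0,0],0.02],[[0,0,-0.035],[0,0,0],0.02],[[0.014,0.044,0],[0,0,0],0.02],[[0.015,0.044,0],[0,0,0],0.02],[[0.014,0.045,0],[0,0,0],0.02],[[0.015,0.044,0.002],[0,0,0],0.02],[[0,0,0],[0,0,0],0.02]]'

```text
time: 10.55
eef_pos: [0.4892, 0.1724, 0.1397]
eef_rot: [3.141, -0.0, 2.875]
force: [-0.0, -0.1, -0.5]
grip_width: 0.299
grasp_force: 59.4
```

```bash
python3 - <<'E'
from h import *
o=bot.observe(); print(o['eef_pos'],o['force'])
ex=np.array([.9632,-.2687]);ey=np.array([.2687,.9632]);O=np.array([.571,.0105])
for c in ['wrist','top']:
    s=snap(c); save(s,c+'5')
    C=(s['image'][:,:,0].astype(int)-s['image'][:,:,2]>60)
    n,L,st,cc=cv2.connectedComponentsWithStats(C.astype(np.uint8))
    for i in range(1,n):
        if 2<st[i,4]<1500:
            q=at_z(s,cc[i][::-1],.009)[0]; d=q[:2]-O
            print(c,st[i,4],cc[i][::-1].round(),'marker xy',(d@ex).round(3),(d@ey).round(3),'z',pts(s,cc[i][::-1].round())[:,2:].round(3).ravel())
E
```

```text
[0.48922979 0.17243479 0.13970746] [-0.00618128 -0.131091   -0.51368518]
top 24 [105. 279.] marker xy 0.286 0.119 z [0.057]
top 26 [112. 283.] marker xy 0.269 0.104 z [0.062]
top 23 [116. 276.] marker xy 0.252 0.119 z [0.055]
top 29 [123. 280.] marker xy 0.234 0.103 z [0.058]
top 279 [147.  56.] marker xy 0.01 0.664 z [0.106]
top 162 [182.  70.] marker xy -0.07 0.597 z [0.082]
top 236 [211.  58.] marker xy -0.155 0.601 z [0.097]
top 5 [229. 306.] marker xy -0.028 -0.046 z [0.011]
top 162 [242.  85.] marker xy -0.213 0.505 z [0.165]
top 4 [236. 305.] marker xy -0.048 -0.047 z [0.003]
top 4 [244. 302.] marker xy -0.069 -0.046 z [0.005]
top 13 [420.  34.] marker xy -0.668 0.475 z [0.3]
```

All three chips are in the tray. Put the foam down.

Emit:
carry_out --moves '[[[0,0,0.045],[0,0,0],0.02],[[0,0,0.04],[0,0,0],0.02],[[0,0,0.014],[0,0,0],0.02],[[0,0,0.006],[0,0,0],0.02],[[0,0,0.001],[0,0,0],0.02],[[0,0,0],[0,0,0],0.06],[[0,0,0],[0,0,0],0.075],[[0,0,0],[0,0,0],0.075]]'

```text
time: 11.65
eef_pos: [0.4902, 0.1699, 0.0345]
eef_rot: [3.141, 0.001, 2.871]
force: [0.7, -0.2, -0.9]
grip_width: 0.877
grasp_force: 0.0
```

```bash
python3 - <<'E'
from h import *
o=bot.observe(); print(o['eef_pos'],o['force'],o['grip_width'])
a=([.489,.171,.034],2.872)
a=plan([.489,.171,.19],2.872,.075,start=a)
c=np.array([.5236,-.2803]); ax=np.array([np.cos(1.5356),np.sin(1.5356)]); g=c-.024*ax; print(g)
a=plan([g[0],g[1],.15],1.5356+np.pi,.075,start=a)
E
```

```text
[0.49022285 0.16991907 0.03445242] [ 0.65978648 -0.15052185 -0.87376769] 0.876597926431449
[[[0.0,0.0,-0.052],[0,0,-0.0],0.075],[[0.0,0.0,-0.052],[0,0,-0.0],0.075],[[0.0,0.0,-0.052],[0,0,-0.0],0.075]]
end [0.489 0.171 0.19 ] 2.872
[ 0.52275546 -0.30428514]
[[[-0.016,-0.045,0.004],[0,0,-10.3],0.075],[[-0.008,-0.047,0.004],[0,0,-10.3],0.075],[[0.001,-0.048,0.004],[0,0,-10.4],0.075],[[0.01,-0.047,0.004],[0,0,-10.3],0.075],[[0.018,-0.044,0.004],[0,0,-10.4],0.075],[[0.025,-0.04,0.004],[0,0,-10.3],0.075],[[0.032,-0.035,0.004],[0,0,-10.4],0.075],[[0.038,-0.029,0.004],[0,0,-10.3],0.075],[[0.042,-0.021,0.004],[0,0,-10.4],0.075],[[0.046,-0.014,0.004],[0,0,-10.3],0.075]]
end [ 0.5229 -0.3043  0.15  ] 4.6767
```

Emit:
carry_out --moves '[[[0,0,-0.052],[0,0,0],0.075],[[0,0,-0.052],[0,0,0],0.075],[[0,0,-0.052],[0,0,0],0.075]]'

```text
time: 12.02
eef_pos: [0.4894, 0.1698, 0.1915]
eef_rot: [3.142, 0.0, 2.871]
force: [1.0, -0.7, -0.1]
grip_width: 0.877
grasp_force: 0.0
```

Emit:
carry_out --moves '[[[-0.016,-0.045,0.004],[0,0,-10.3],0.06],[[-0.008,-0.047,0.004],[0,0,-10.3],0.06],[[0.001,-0.048,0.004],[0,0,-10.4],0.06],[[0.01,-0.047,0.004],[0,0,-10.3],0.06],[[0.018,-0.044,0.004],[0,0,-10.4],0.06],[[0.025,-0.04,0.004],[0,0,-10.3],0.06],[[0.032,-0.035,0.004],[0,0,-10.4],0.06],[[0.038,-0.029,0.004],[0,0,-10.3],0.06],[[0.042,-0.021,0.004],[0,0,-10.4],0.06],[[0.046,-0.014,0.004],[0,0,-10.3],0.06]]'

```text
time: 13.28
eef_pos: [0.5222, -0.3066, 0.1499]
eef_rot: [-3.141, -0.0, -1.604]
force: [0.2, -0.1, -0.2]
grip_width: 0.703
grasp_force: 0.0
```

Emit:
carry_out --moves '[[[0,0,0],[0,0,0],0.06],[[0,0,0],[0,0,0],0.06]]'

```text
time: 13.52
eef_pos: [0.5219, -0.3047, 0.1497]
eef_rot: [3.141, 0.001, -1.611]
force: [-0.1, 0.5, 0.5]
grip_width: 0.706
grasp_force: 0.0
```

```bash
python3 - <<'E'
from sl import *
s,m=slide(); o=bot.observe(); save(s,'w6'); print(o['eef_pos'],o['eef_rot'],o['grip_width'],o['joint_pos'].round(2))
t=snap('top'); P=pts(t,np.argwhere(t['range_z']>0)); k=(abs(P[:,2]-.066)<.006)&(np.hypot(P[:,0]-.49,P[:,1]-.17)<.08); print('foam',rect(P[k]),k.sum())
E
```

```text
slide p 0.62 (array([ 0.52400409, -0.28065875]), array([30.8, 77.5]), np.float32(1.5329486)) 3904 depth z 0.005976057042030525
slide 0.63 [254. 323.] [[ 0.522  -0.2818  0.003 ]]
slide_tip 0.91 [301. 321.] [[ 0.5252 -0.2431  0.003 ]]
[ 0.52222821 -0.30387921  0.15003595] [ 3.14150799e+00  2.05068884e-04 -1.60886507e+00] 0.7056158952369154 [-0.63  0.29 -0.18  1.1   0.   -2.17]
foam (array([0.49048279, 0.16911119]), array([ 26.7, 104.6]), np.float32(-0.26304653)) 398
```

Emit:
carry_out --moves '[[[0,0.001,0.05],[0,0,0],0.06],[[0,0,0.05],[0,0,0],0.06],[[0,0,0.03],[0,0,0],0.05],[[0,0,0.01],[0,0,0],0.045],[[0,0,0.005],[0,0,0],0.042],[[0,0,0.003],[0,0,0],0.04],[[0,0,0],[0,0,0],0.036]]' --force 40

```text
time: 14.65
eef_pos: [0.5221, -0.3056, 0.003]
eef_rot: [-3.14, -0.001, -1.61]
force: [0.2, -0.4, -0.3]
grip_width: 0.424
grasp_force: 0.0
```

```bash
python3 - <<'E'
from sl import *
s,m=slide(); o=bot.observe(); save(s,'w7'); print(o['eef_pos'],o['force'])
E
```

```text
slide p 0.81 (array([ 0.52390021, -0.28270404]), array([30. , 75.9]), np.float32(1.5424688)) 11761 depth z 0.005921980898756729
slide 0.92 [369. 322.] [[ 0.5228 -0.2834  0.003 ]]
slide 0.35 [449. 319.] [[ 0.526  -0.2428  0.003 ]]
slide_tip 0.84 [456. 319.] [[ 0.526 -0.239  0.003]]
[ 0.52167083 -0.30546471  0.00255216] [ 0.30467344  0.37059875 -0.72913078]
```

View pics/w7.png

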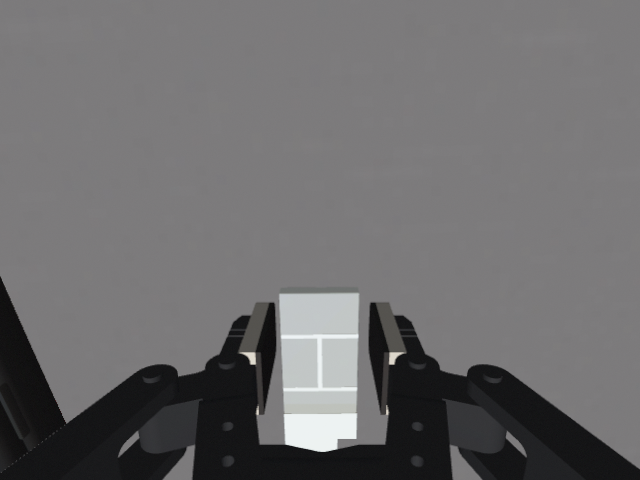

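The slide lies centred between the pads (columns 280–358), with the clear end at row 290. Close and lift.

Emit:
carry_out --moves '[[[0,0,0.002],[0,0,0],0.034],[[0,0,0],[0,0,0],0.022],[[0,0,0],[0,0,0],0.022],[[0,0,0],[0,0,0],0.022]]'

```text
time: 15.35
eef_pos: [0.5216, -0.3054, 0.0002]
eef_rot: [-3.141, -0.001, -1.61]
force: [0.5, -0.3, 2.9]
grip_width: 0.334
grasp_force: 39.6
```

Emit:
carry_out --moves '[[[0,0,-0.02],[0,0,0],0.022],[[0,0,-0.05],[0,0,0],0.022],[[0,0,-0.04],[0,0,0],0.022],[[0,0,0],[0,0,0],0.022]]'

```text
time: 15.85
eef_pos: [0.5237, -0.3069, 0.1136]
eef_rot: [-3.136, -0.004, -1.61]
force: [-0.2, -0.5, 0.2]
grip_width: 0.333
grasp_force: 39.5
```

```bash
cat > held.py <<'E'
from h import *
def held():
    s=snap('wrist'); r=bot.masks_of('wrist','slide'); T=np.linalg.inv(tool()); m=r[0]['mask'].astype(np.uint8); m=cv2.erode(m,np.ones((3,3)))
    Q=pts(s,np.argwhere(m>0)); Q=Q@T[:3,:3].T+T[:3,3]
    k=abs(Q[:,2]-np.median(Q[:,2]))<.006; Q=Q[k]; A=np.c_[Q[:,:2],np.ones(len(Q))]; f=np.linalg.lstsq(A,Q[:,2],rcond=None)[0]
    print('held p',r[0]['p'],'rect in tool',rect(Q),'top z med',np.median(Q[:,2]),'tilt about y,x',f[:2].round(3),'z0',f[2].round(4),'xrange',np.percentile(Q[:,0],[0.5,99.5]).round(4),len(Q)); return s,Q
E
python3 - <<'E'
from held import *
s,Q=held(); save(s,'w8'); o=bot.observe(); print(o['eef_pos'],o['eef_rot'],o['grip_width']*85.4,o['grasp_force'],o['force'])
E
```

```text
held p 0.88 rect in tool (array([-0.02075245, -0.00331423]), array([29.1, 71.7]), np.float32(0.015259881)) top z med -0.009675412754519663 tilt about y,x [-0.     0.005] z0 -0.0096 xrange [-0.0543  0.0148] 11226
[ 0.52088619 -0.3048501   0.10953314] [ 3.14116131e+00  2.75275729e-04 -1.60993639e+00] 28.425862272827167 39.50599730014801 [-0.63282757 -0.43841049 -1.08668601]
```

View pics/w8.png

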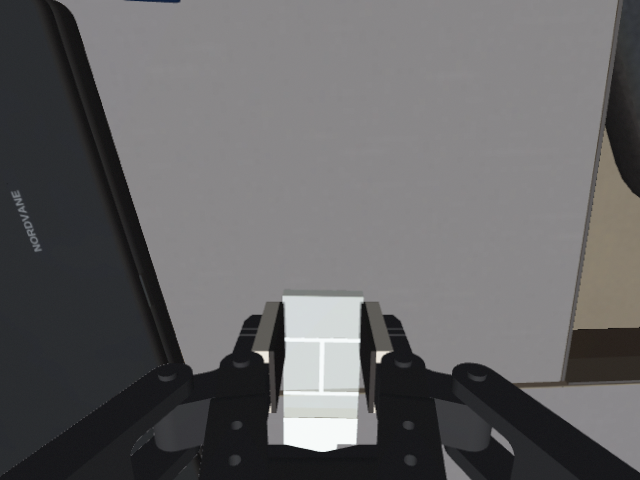

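The slide is held squarely, level and label up. Move to a staging point beside the plate to refine the mouth's position.

```bash
python3 - <<'E'
from h import *
o=bot.observe(); a=([.521,-.305,.1105],-1.61)
a=plan([.445,-.069,.15],2.8715,.022,start=a,n=10)
E
```

```text
[[[-0.023,0.009,-0.004],[0,0,10.3],0.022],[[-0.021,0.012,-0.004],[0,0,10.3],0.022],[[-0.019,0.016,-0.004],[0,0,10.3],0.022],[[-0.016,0.019,-0.004],[0,0,10.3],0.022],[[-0.012,0.022,-0.004],[0,0,10.3],0.022],[[-0.008,0.024,-0.004],[0,0,10.3],0.022],[[-0.003,0.025,-0.004],[0,0,10.4],0.022],[[0.001,0.025,-0.004],[0,0,10.3],0.022],[[0.005,0.024,-0.004],[0,0,10.4],0.022],[[0.01,0.022,-0.003],[0,0,10.3],0.022]]
end [ 0.4447 -0.0693  0.1495] -3.4112
```

Emit:
carry_out --moves '[[[-0.023,0.009,-0.004],[0,0,10.3],0.022],[[-0.021,0.012,-0.004],[0,0,10.3],0.022],[[-0.019,0.016,-0.004],[0,0,10.3],0.022],[[-0.016,0.019,-0.004],[0,0,10.3],0.022],[[-0.012,0.022,-0.004],[0,0,10.3],0.022],[[-0.008,0.024,-0.004],[0,0,10.3],0.022],[[-0.003,0.025,-0.004],[0,0,10.4],0.022],[[0.001,0.025,-0.004],[0,0,10.3],0.022],[[0.005,0.024,-0.004],[0,0,10.4],0.022],[[0.01,0.022,-0.003],[0,0,10.3],0.022]]'

```text
time: 17.2
eef_pos: [0.4428, -0.068, 0.1467]
eef_rot: [3.141, -0.005, 2.866]
force: [0.6, 0.0, 0.3]
grip_width: 0.33
grasp_force: 39.5
```

Emit:
carry_out --moves '[[[0,0,0],[0,0,0],0.022],[[0,0,0],[0,0,0],0.022],[[0,0,0],[0,0,0],0.022],[[0,0,0],[0,0,0],0.022]]'

```text
time: 17.7
eef_pos: [0.4451, -0.0699, 0.1486]
eef_rot: [-3.142, -0.0, 2.872]
force: [-0.6, 0.3, -0.3]
grip_width: 0.337
grasp_force: 39.5
```

```bash
python3 - <<'E'
from held import *
for i in range(3): o=bot.observe(); print(np.round(o['eef_pos'],4),o['eef_rot'].round(4),o['force'].round(1)); s,Q=held()
save(s,'w9')
G=np.argwhere(s['range_z']>0); P=pts(s,G)
k=(abs(P[:,2]-.084)<.006)&(P[:,0]>.5)&(P[:,0]<.75)&(abs(P[:,1])<.12); print('house',rect(P[k]),np.median(P[k,2]),k.sum())
k=(abs(P[:,2]-.036)<.0025)&(P[:,0]>.42)&(P[:,0]<.62)&(abs(P[:,1])<.12); print('plate',rect(P[k]),np.median(P[k,2]),k.sum())
for nme,z in [('marker',0),('plate',.036),('mouth',.036),('tray_mid',.003)]:
    for d in bot.spot_point('wrist',nme)[:1]: print(nme,d['p'],np.round(d['point']),at_z(s,d['point'],z).round(4))
E
```

```text
[ 0.4451 -0.0699  0.1486] [-3.1415e+00 -3.0000e-04  2.8718e+00] [-0.6  0.3 -0.3]
held p 0.6 rect in tool (array([-0.02119533,  0.00049771]), array([29.3, 71.8]), np.float32(0.010713517)) top z med -0.0054244156415322875 tilt about y,x [ 0.003 -0.001] z0 -0.0053 xrange [-0.055   0.0143] 11290
[ 0.4451 -0.0698  0.1488] [-3.1416e+00 -1.0000e-04  2.8718e+00] [-0.2 -0.4 -0.4]
held p 0.59 rect in tool (array([-0.02101083,  0.0004719 ]), array([28.9, 71.5]), np.float32(0.01699783)) top z med -0.005481539730350066 tilt about y,x [ 0.003 -0.002] z0 -0.0054 xrange [-0.055   0.0142] 11253
[ 0.445  -0.0696  0.1489] [3.1416e+00 1.0000e-04 2.8718e+00] [-0.8 -0.7 -0.7]
held p 0.8 rect in tool (array([-0.02118896,  0.00052913]), array([28.9, 72. ]), np.float32(0.01724928)) top z med -0.00554822901924279 tilt about y,x [ 0.002 -0.001] z0 -0.0055 xrange [-0.055   0.0142] 11065
house (array([0.59293365, 0.01751414]), array([33.9, 98.3]), np.float32(-1.4244008)) 0.08354590695761246 1109
plate (array([0.53774359, 0.02893604]), array([93.9, 98.1]), np.float32(1.2995899)) 0.03576509338756739 12375
plate 0.69 [319. 477.] [[0.5302 0.0201 0.036 ]]
mouth 0.63 [369. 474.] [[0.5694 0.0115 0.036 ]]
tray_mid 0.81 [295. 389.] [[ 0.5114 -0.0331  0.003 ]]
```

View pics/w9.png

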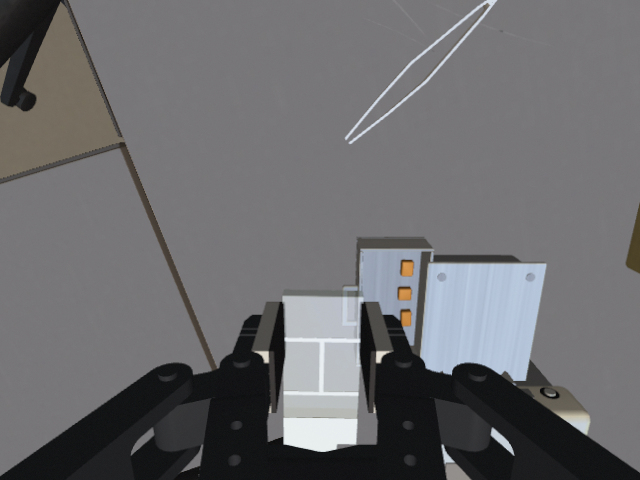

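Held slide is level with its top 5.5 mm above the TCP. The chips lie flat in the tray at about (268–318, 405), and the plate's free edges show at columns 429–545. I'll fit the plate edges for the lateral position.

```bash
python3 - <<'E'
from h import *
s=snap('wrist'); G=np.argwhere(s['range_z']>0); P=pts(s,G)
k=(abs(P[:,2]-.036)<.002)&(P[:,0]>.42)&(P[:,0]<.62)&(abs(P[:,1])<.12); Q=P[k,:2]
for yaw in [-.265,-.27,-.275]:
    ex=np.array([np.cos(yaw),np.sin(yaw)]);ey=np.array([-ex[1],ex[0]]); q=(Q-[.571,.0105])@np.c_[ex,ey]
    out=[]
    for x in np.arange(-.08,-.03,.008):
        j=(abs(q[:,0]-x)<.004); lo,hi=np.percentile(q[j,1],[1,99]) if j.sum()>20 else (0,0); out.append((round(x,3),int(j.sum()),round(lo*1e3,1),round(hi*1e3,1),round((lo+hi)*500,1)))
    print(yaw,out,'front x',np.percentile(q[:,0],.5).round(4))
E
```

```text
-0.265 [(np.float64(-0.08), 1344, np.float64(-38.7), np.float64(39.8), np.float64(0.5)), (np.float64(-0.072), 1279, np.float64(-39.0), np.float64(39.6), np.float64(0.3)), (np.float64(-0.064), 1239, np.float64(-38.9), np.float64(39.2), np.float64(0.1)), (np.float64(-0.056), 1222, np.float64(-38.9), np.float64(39.3), np.float64(0.2)), (np.float64(-0.048), 1191, np.float64(-39.1), np.float64(39.1), np.float64(0.0)), (np.float64(-0.04), 1152, np.float64(-38.9), np.float64(39.1), np.float64(0.1)), (np.float64(-0.032), 1140, np.float64(-39.2), np.float64(39.1), np.float64(-0.1))] front x -0.0835
-0.27 [(np.float64(-0.08), 1345, np.float64(-39.1), np.float64(39.4), np.float64(0.1)), (np.float64(-0.072), 1274, np.float64(-39.2), np.float64(39.2), np.float64(-0.0)), (np.float64(-0.064), 1251, np.float64(-39.3), np.float64(39.0), np.float64(-0.2)), (np.float64(-0.056), 1221, np.float64(-39.2), np.float64(39.0), np.float64(-0.1)), (np.float64(-0.048), 1181, np.float64(-39.3), np.float64(39.0), np.float64(-0.1)), (np.float64(-0.04), 1161, np.float64(-39.1), np.float64(38.8), np.float64(-0.1)), (np.float64(-0.032), 1140, np.float64(-39.4), np.float64(38.9), np.float64(-0.2))] front x -0.0835
-0.275 [(np.float64(-0.08), 1346, np.float64(-39.5), np.float64(38.9), np.float64(-0.3)), (np.float64(-0.072), 1268, np.float64(-39.5), np.float64(38.9), np.float64(-0.3)), (np.float64(-0.064), 1250, np.float64(-39.6), np.float64(38.6), np.float64(-0.5)), (np.float64(-0.056), 1226, np.float64(-39.4), np.float64(38.7), np.float64(-0.4)), (np.float64(-0.048), 1184, np.float64(-39.6), np.float64(38.8), np.float64(-0.4)), (np.float64(-0.04), 1158, np.float64(-39.3), np.float64(38.6), np.float64(-0.4)), (np.float64(-0.032), 1138, np.float64(-39.5), np.float64(38.7), np.float64(-0.4))] front x -0.0835
```

```bash
python3 - <<'E'
from h import *
a=plan([.4988,.0307,.149],2.871,.022)
a=plan([.4988,.0307,.039],2.871,.022,start=a)
E
```

```text
[[[-0.0126,0.0554,-0.0],[0,0,0.0],0.022],[[-0.0127,0.0554,-0.0001],[0,0,0.1],0.022]]
end [0.4988 0.0307 0.149 ] 2.8704
[[[0.0,-0.0,0.055],[0,0,-0.0],0.022],[[0.0,-0.0,0.055],[0,0,-0.0],0.022]]
end [0.4988 0.0307 0.039 ] 2.8704
```

Emit:
carry_out --moves '[[[-0.004,0.038,0],[0,0,0],0.022],[[-0.008,0.038,0],[0,0,0.1],0.022],[[-0.0133,0.0348,0],[0,0,0],0.022],[[0,0,0.045],[0,0,0],0.022],[[0,0,0.035],[0,0,0],0.022],[[0,0,0.022],[0,0,0],0.022],[[0,0,0.007],[0,0,0],0.022],[[0,0,0],[0,0,0],0.022],[[0,0,0],[0,0,0],0.022]]'

```text
time: 19.38
eef_pos: [0.5001, 0.0305, 0.041]
eef_rot: [3.141, 0.002, 2.87]
force: [-0.2, 0.8, -0.2]
grip_width: 0.335
grasp_force: 39.6
```

```bash
cat > mk.py <<'E'
from held import *
def mk():
    o=bot.observe(); y=-.272; ex=np.array([np.cos(y),np.sin(y)]);ey=np.array([-ex[1],ex[0]]); p=o['eef_pos'][:2]-[.571,.0105]
    f=o['force'][:2]; print('TCP marker x,y mm',(p@ex*1e3).round(1),(p@ey*1e3).round(1),'z',o['eef_pos'][2].round(4),'dyaw',((o['eef_rot'][2]-y)%(2*np.pi)-np.pi).round(4),'f mx,my,z',(f@ex).round(1),(f@ey).round(1),o['force'][2].round(1),'grip',o['grasp_force'].round(1),o['grip_width']*85.4,'t',o['time'],'tip x est',(p@ex*1e3+61.5).round(1))
E
python3 - <<'E'
from mk import *
mk(); held(); mk()
E
```

```text
Traceback (most recent call last):
  File "mk.py", line 4, in mk
    f=o['force'][:2]; print('TCP marker x,y mm',(p@ex*1e3).round(1),(p@ey*1e3).round(1),'z',o['eef_pos'][2].round(4),'dyaw',((o['eef_rot'][2]-y)%(2*np.pi)-np.pi).round(4),'f mx,my,z',(f@ex).round(1),(f@ey).round(1),o['force'][2].round(1),'grip',o['grasp_force'].round(1),o['grip_width']*85.4,'t',o['time'],'tip x est',(p@ex*1e3+61.5).round(1))
                                                                                                                                                                                                                                                     ^^^^^^^^^^^^^^^^^^^^^^
AttributeError: 'float' object has no attribute 'round'
```

```bash
sed -i "s/o\['grasp_force'\].round(1)/round(o['grasp_force'],1)/" mk.py
python3 - <<'E'
from mk import *
mk(); held(); mk()
E
```

```text
TCP marker x,y mm -73.7 0.3 z 0.041 dyaw 0.0007 f mx,my,z -0.4 0.7 -0.2 grip 39.6 28.572581969248144 t 19.375 tip x est -12.2
held p 0.86 rect in tool (array([-0.02146115,  0.00054063]), array([29. , 72.2]), np.float32(0.018121019)) top z med -0.005541975269684096 tilt about y,x [ 0.002 -0.002] z0 -0.0055 xrange [-0.055   0.0143] 11110
TCP marker x,y mm -73.7 0.2 z 0.041 dyaw 0.0006 f mx,my,z 0.0 2.0 0.6 grip 39.6 28.345614647231805 t 19.475 tip x est -12.2
```

Emit:
carry_out --moves '[[[-0.004,0,0.001],[0,0,0],0.022],[[-0.004,0,0],[0,0,0],0.022],[[-0.004,0,0],[0,0,0],0.022],[[-0.004,0,0],[0,0,0],0.022],[[-0.004,0,0],[0,0,0],0.022],[[0,0,0],[0,0,0],0.022]]'

```text
time: 20.23
eef_pos: [0.5186, 0.0252, 0.0389]
eef_rot: [3.142, 0.0, 2.87]
force: [-0.2, -0.1, -1.1]
grip_width: 0.328
grasp_force: 39.6
```

```bash
python3 -c "
from mk import *
mk()"
```

```text
TCP marker x,y mm -54.4 0.1 z 0.0389 dyaw 0.0006 f mx,my,z -0.2 -0.1 -1.1 grip 39.6 27.970666392476225 t 20.225 tip x est 7.1
```

Emit:
carry_out --moves '[[[-0.003,0,0],[0,0,0],0.022],[[-0.003,0,0],[0,0,0],0.022],[[-0.003,0,0],[0,0,0],0.022],[[-0.003,0,0],[0,0,0],0.022],[[-0.001,0,0],[0,0,0],0.022],[[0,0,0],[0,0,0],0.022]]'

```text
time: 20.98
eef_pos: [0.5307, 0.0218, 0.0388]
eef_rot: [-3.142, -0.0, 2.87]
force: [-0.3, 0.2, -0.5]
grip_width: 0.332
grasp_force: 39.6
```

```bash
python3 -c "
from mk import *
mk(); held()"
```

```text
TCP marker x,y mm -41.9 0.1 z 0.0388 dyaw 0.0008 f mx,my,z -0.4 0.1 -0.5 grip 39.6 28.368254701059662 t 20.975 tip x est 19.6
held p 0.66 rect in tool (array([-0.01790569,  0.00070431]), array([28.8, 64.8]), np.float32(0.016222995)) top z med -0.005567224804683017 tilt about y,x [ 0.003 -0.002] z0 -0.0055 xrange [-0.0491  0.0142] 10507
```

Emit:
carry_out --moves '[[[-0.002,0,0],[0,0,0],0.022],[[-0.002,0,0],[0,0,0],0.022],[[-0.002,0,0],[0,0,0],0.022],[[0,0,0],[0,0,0],0.022]]'

```text
time: 21.58
eef_pos: [0.5357, 0.0204, 0.0385]
eef_rot: [-3.142, -0.002, 2.87]
force: [-3.3, 1.4, -0.1]
grip_width: 0.333
grasp_force: 39.7
```

```bash
python3 -c "
from mk import *
mk(); held(); mk()"
```

```text
TCP marker x,y mm -36.7 0.0 z 0.0385 dyaw 0.0008 f mx,my,z -3.6 0.5 -0.1 grip 39.7 28.437574161620894 t 21.575 tip x est 24.8
held p 0.61 rect in tool (array([-0.01490906,  0.00072146]), array([28.8, 59.1]), np.float32(0.014542188)) top z med -0.005651098899051306 tilt about y,x [ 0.009 -0.002] z0 -0.0055 xrange [-0.0434  0.0144] 9782
TCP marker x,y mm -36.7 0.0 z 0.0385 dyaw 0.0008 f mx,my,z -3.4 -0.6 0.0 grip 39.6 28.59195058540011 t 21.675 tip x est 24.8
```

Emit:
carry_out --moves '[[[-0.0015,0,0],[0,0,0],0.022],[[-0.0015,0,0],[0,0,0],0.022],[[-0.001,0,0],[0,0,0],0.022],[[0,0,0],[0,0,0],0.022],[[0,0,0],[0,0,0],0.022]]'

```text
time: 22.3
eef_pos: [0.54, 0.0192, 0.0387]
eef_rot: [-3.142, -0.001, 2.87]
force: [-3.9, 1.7, 0.6]
grip_width: 0.333
grasp_force: 39.6
```

```bash
python3 -c "
from mk import *
mk(); s,Q=held(); mk(); save(s,'w10'); mk()"
```

```text
TCP marker x,y mm -32.2 0.0 z 0.0387 dyaw 0.0007 f mx,my,z -4.2 0.6 0.6 grip 39.6 28.409009629078835 t 22.3 tip x est 29.3
held p 0.67 rect in tool (array([-0.01248028,  0.0008851 ]), array([29. , 54.5]), np.float32(0.014542018)) top z med -0.005592543466741623 tilt about y,x [ 0.007 -0.002] z0 -0.0054 xrange [-0.0387  0.0143] 9149
TCP marker x,y mm -32.2 0.0 z 0.0387 dyaw 0.0007 f mx,my,z -4.0 0.4 0.3 grip 39.6 28.352573885502665 t 22.4 tip x est 29.3
TCP marker x,y mm -32.2 0.0 z 0.0387 dyaw 0.0007 f mx,my,z -4.0 0.4 0.3 grip 39.6 28.352573885502665 t 22.4 tip x est 29.3
```

The tip is about 29 mm in. The 4 N force matches a 6–7 mm trigger press, there is no slip in the grip, and the slide is level and in line. Handing in.

```bash
python3 -c "
from h import *
print(bot.sign_off())"
```

```text
the job is handed in; nothing more can be done
None
```

I handed the job in at about 22 s of the 64 s: the three trimmings are in the tray, the foam stands released on the open bench, and the slide is held label up with its frosted end about 29 mm into the throat and the trigger pressed an estimated 6–7 mm; sign-off returned no verdict.

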